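# Load the target carrier through the enclosure's spring flap

### The arm

A 7-joint arm with a two-finger parallel gripper is mounted at the origin on a cart in front of the work surface, level with it; the furniture and walls round the work are solid. World frame = base frame: x ahead of the robot, y to its left, z up, the work surface at z = 0. Lengths are in m, angles in rad, forces in N, time in s.
With the tool pointing down it reaches from about 0.35 to 0.9 m from the base axis. Payload 19.9 kg.
Tool frame: the origin (TCP) lies on the front face of the gripper's body, between the roots of the fingers; the fingertips stand 97 mm ahead of it and the grasp point (between the pads) lies 78 mm ahead of it; z points along the fingers, y is the line along which they close (so a half turn about z gives the same grasp; the last joint's range is limited). The gripper opens to 94 mm and grips with 3 to 60 N. Pads are 16 mm wide; open, the fingers measure 119 mm over their backs; the gripper's body (75 mm by 177 mm) begins 78 mm behind the grasp point.
Start: joints at [-1.169, 0.417, -0.01, 1.614, 0.005, 1.111, -0.053], TCP at [0.268, 0.564, 0.303] pointing down, gripper open.
Joint ranges: [-2.81, 2.81], [-0.39, 2.02], [-1.27, 1.25], [0.06, 2.57], [-1.19, 4.33], [0.19, 2], [-2.82, 2.82]. Speed limits (rad/s): [1.89, 1.89, 2.39, 2.39, 3.01, 3.01, 3.01].

### API

Orientations are given as a 3x3 rotation matrix whose columns are the frame's x, y, z axes.
In Python, from cell import r gives the robot as it stands.
- The arm moves only by the tool servo_tool, never from a script. Its argument "targets" is a list of rows, each a list of 5 numbers: the opening, from 0 (shut) to 1 (fully open), then the shift along the tool's x, y, z in mm, then the turn about the tool's z in rad. A call has 1 to 12 rows; each row is the pose to reach, as a shift and turn from the pose commanded when the call began, along the tool's axes at that moment; what a row does not reach only later rows make up. A row lasts 1/10 s, in which the tool goes at most 50 mm and 8.59 degrees, less where a joint would pass 70% of its speed; a pose out of reach is approached as far as the arm can. A call with a gripper value outside its range is refused whole. The fingers move at their own pace and stop on an object; "newtons" is the grip in N (left out, the last holds). Time passes only in rows, so rows that repeat a pose let the fingers close. It gives the time, the measured TCP pose, the force, the opening and the grip force at its end, in the units of the state.
- r.read_state(): the state, without advancing time (a new reading comes with each control period).
- r.snapshot(name): name is "side" or "top" or "wrist"; returns a dict with "img" (384x512x3 uint8, red, green, blue), "fx", "fy", "cx", "cy" (pixels), "R" (3x3) and "t" (3): a world point X has camera coordinates R X + t; the wrist camera has in their place "tool_from_camera" (4x4, takes a point from camera to tool coordinates, whose origin is the TCP and whose axes are the flange's). Camera axes: x right, y down, z forward; pixel columns grow to the right and rows downward; lengths in m; the calibration is good to about 2 mm. A picture is of the moment at which its call begins: read the wrist's pose just before it. There is no depth.
- r.close_job(): hands the job in; it is judged then, once.
The state is a dict: "time_s": time; "qpos": joint angles; "qd": joint speeds; "tau": joint torques, N m; "ee_pos": TCP position; "ee_rot": TCP orientation; "wrist_force": force on the tool from outside, world axes, zero at the start; "moment": the same for the moment, N m; "grip_width": finger opening in m; "gripper_force": force on a finger pad.
Only numpy, scipy, OpenCV 4.12 (cv2) and the standard library are available. Lean on these libraries where they do the work, as an engineer would, in place of code of your own. Each camera call takes 0.05 s, during which the arm holds its last target. There are 200 camera calls.

### The job

Lay the dot-grid calibration target flat in the pocket of the handled carrier. Then take the carrier by its handle block and, keeping it level, push it nose first through the spring flap of the grey inspection enclosure and set it fully down in the seat behind the sill; let go, so that the handle stays outside and the flap swings shut over the stem. Leave the lens cap and the tape roll where they are.

Things in the scene. Friction and masses are not known exactly. Their poses are not given: they have to be found in the camera images.
- target_center (a point): Calibration target: flat black plate with a white dot grid, 45 (its x) x 60 (its y) x 9 mm (z), 30 g, lying face up on the table. The point is its centre, 4.5 mm above its underside. Either way round is the same.
- carrier_pan (a point): Centre of the carrier's pocket floor, 5 mm over its underside; x to the nose, z up. Pan 72 (x) x 64 x 17 mm high. Pocket 66 (x) x 51 mm, 12 mm deep, between end walls and four corner lips; the target's long side goes along x. Over the middle 40 mm of x the sides are open and the floor only 40 mm wide: fingers holding the target across its 45 mm can go down there.
- carrier_grip (a point): Grasp point in the black handle block of the carrier (loose, 194 mm long, 100 to 160 g, lies flat), 140 mm behind the pan's centre, 28 mm over the underside; same axes as carrier_pan. Block 36 (x) x 18 (y) x 42 mm (z), from the underside up; close along y. A stem 10 mm wide, 6.3 to 16.3 mm over the underside, joins it (x -122 mm) to the pan (x -36 mm).
- seat (a point): Centre of the seat floor inside the fixed enclosure (grey box, clear roof), 25 mm above the table; x points inward, z up. Side walls at y = +-37 mm, rear stop at x = +41 mm, sill's inner edge at x = -41 mm: 5 mm of play round the pan. Seated: pan centre over this point, x axes parallel, underside on the seat floor, stem on the sill. Roof top 64 mm above this point; outside 82 mm wide.
- mouth (a point): Middle of the mouth's lower edge, on the sill's top at its outer end: 72 mm before the seat (x) and 6 mm above its floor; same axes as seat. The mouth is 74 mm wide (y) and 40 mm high up to the flap's hinge. The sill runs 31 mm inward from here, then steps down 6 mm to the seat floor. The foot flange (118 mm wide, 6 mm high) does not stick out before the mouth.
- flap (a joint): Spring flap in the mouth. Hinge level along the seat's y, 68 mm before the seat's centre, 46 mm above its floor. 0 = shut, hanging to 2 mm above the sill; the carrier's nose pushes it inward and up (1 to 3 N, at most 1.45 rad); it springs shut when nothing is in its way. A notch in its lower edge, 30 mm wide, up to 16 mm above the sill, clears the stem of a seated carrier.
- lens_cap: Black round lens cap, 62 mm across, 12 mm high, loose bystander; origin at the centre of its underside.
- tape_roll: Black tape roll lying flat, 55 mm across, 19 mm high, loose bystander; origin at the centre of its underside.
There are look-alikes about, which are no part of the job. What is shaped like the part that bears target_center but green is not meant.

How it is judged:
On the way, in this order (a step that is already met when the one before it is completed fails the run):
1. the target lies flat in the carrier's pocket (x of target_center in the frame of carrier_pan between -0.007 and 0.007 m and y of target_center in the frame of carrier_pan between -0.007 and 0.007 m and z of target_center in the frame of carrier_pan between 0.002 and 0.0075 m and angle between the y axis of target_center and the x axis of carrier_pan, either way round below 0.2 rad), for 0.2 s.
2. the carrier's nose, with the target in the pocket, holds the flap open and the pan is in the mouth (all of step 1 and value of joint flap above 0.5 rad and x of carrier_pan in the frame of seat between -0.07 and -0.01 m and y of carrier_pan in the frame of seat between -0.02 and 0.02 m), for 0.1 s.
At the end, for the whole second after the job is handed in: The carrier rests level in the seat: pan centre within 10 mm of the seat's centre along x and y, within 3.5 mm of fully down, within 0.2 rad of straight; the target lies in the pocket (within 7 mm of its centre along x and y, flat on its floor within 3 mm); the flap is shut (under 0.1 rad) (all of step 1 and x of carrier_pan in the frame of seat between -0.01 and 0.01 m and y of carrier_pan in the frame of seat between -0.01 and 0.01 m and z of carrier_pan in the frame of seat between 0.002 and 0.0085 m and angle between the x axis of carrier_pan and the x axis of seat, either way round below 0.2 rad and angle between the z axis of carrier_pan and the z axis of seat, either way round below 0.08 rad and value of joint flap below 0.1 rad); the robot touches nothing.
It fails at once if the carrier is tipped by more than 0.45 rad (angle between carrier_pan's own z axis and vertical above 0.45 rad).
It fails at once if the lens cap is moved by more than 30 mm (distance of lens_cap from where it was at the start of the episode above 0.03 m).
It fails at once if the tape roll is moved by more than 30 mm (distance of tape_roll from where it was at the start of the episode above 0.03 m).
It also fails if it takes over 67 s, if anything falls off the work surface, if the arm or the gripper's body presses on something with over 40 N, if the wrist force passes 120 N, or if a joint passes its speed limit or range.

## Working session

There is one attempt and no reset: what is moved stays moved. The work goes in short steps, Python scripts to look and compute and a tool call to move; the robot and the scene stay as the last step left them, time stands still between calls to the robot, and variables do not carry over. Pictures are saved under pics/ and viewed, at most 10 in all, crops included, and the job is handed in when it is done.

Besides the shell and the picture viewer there is one more tool, called after "Call:" as name(argument=value, ...), one argument or row to a line, values as JSON. servo_tool: Moves the arm, as the interface text tells. Its arguments: {"type":"object","properties":{"targets":{"type":"array"},"newtons":{"type":"number"}},"required":["targets"]}

```bash
mkdir -p pics; cat > h.py <<'E'
import numpy as np, cv2
from cell import r
def save(s,n): cv2.imwrite('pics/'+n,cv2.cvtColor(s['img'],cv2.COLOR_RGB2BGR))
def ray(s,u,v,z,st=None):
    d=np.array([(u-s['cx'])/s['fx'],(v-s['cy'])/s['fy'],1.])
    if 'R' in s: R=np.array(s['R']).T; o=-R@np.array(s['t'])
    else:
        T=np.array(s['tool_from_camera']);Re=np.array(st['ee_rot']);R=Re@T[:3,:3];o=Re@T[:3,3]+np.array(st['ee_pos'])
    w=R@d; return o+w*(z-o[2])/w[2]
def proj(s,X,st=None):
    X=np.array(X,float)
    if 'R' in s: c=np.array(s['R'])@X+np.array(s['t'])
    else:
        T=np.linalg.inv(np.array(s['tool_from_camera']));c=T[:3,:3]@(np.array(st['ee_rot']).T@(X-np.array(st['ee_pos'])))+T[:3,3]
    return np.array([s['fx']*c[0]/c[2]+s['cx'],s['fy']*c[1]/c[2]+s['cy']])
E
python3 - <<'E'
from h import *
import pickle
st=r.read_state();print(st)
for n in('top','side'):
    s=r.snapshot(n);pickle.dump(s,open(n+'.pkl','wb'))
    print(n,s['fx'],s['cx'],s['cy'],np.array(s['R']).round(3).tolist(),s['t'])
    s['img']=cv2.resize(s['img'],(800,600),interpolation=cv2.INTER_CUBIC);save(s,n+'.png')
E
```

```text
{'time_s': 0.0, 'qpos': array([-1.1684725 ,  0.41798227, -0.0103229 ,  1.61419285,  0.00472761,
        1.11066254, -0.05300317]), 'qd': array([-0.00010676, -0.00134653,  0.00044227,  0.00080447,  0.0007262 ,
        0.00036006,  0.00020413]), 'tau': array([ 1.05825555e-03, -8.51235938e+01,  6.39555026e-01, -4.26000309e+01,
       -4.87235701e-02,  1.85072579e-02,  9.20141906e-05]), 'ee_pos': array([0.26825951, 0.56421314, 0.30201209]), 'ee_rot': array([[-9.03131650e-01,  4.29363531e-01, -4.25151863e-04],
       [ 4.29363728e-01,  9.03130931e-01, -1.14527250e-03],
       [-1.07770444e-04, -1.21687663e-03, -9.99999254e-01]]), 'wrist_force': array([ 0.0480482 , -0.14504354, -0.07463207]), 'moment': array([-0.02931967,  0.00102282, -0.00558353]), 'gripper_force': 0.0, 'grip_width': 0.09408701635759495}
top 373.3720403891749 255.3971869093017 192.0107607799346 [[0.017, -1.0, 0.001], [-0.99, -0.017, -0.139], [0.139, 0.001, -0.99]] [0.20867415 0.55420824 0.92502938]
side 488.1006106759076 248.96902732455362 195.76568706866652 [[-0.998, -0.06, 0.022], [-0.044, 0.392, -0.919], [0.047, -0.918, -0.394]] [ 0.52532148 -0.01503914  1.46686017]
```

View pics/top.png

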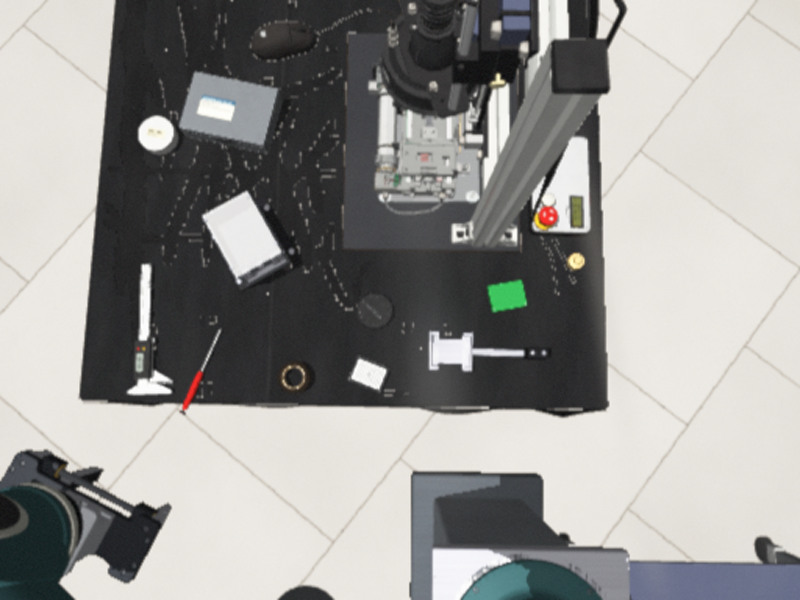

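View pics/side.png

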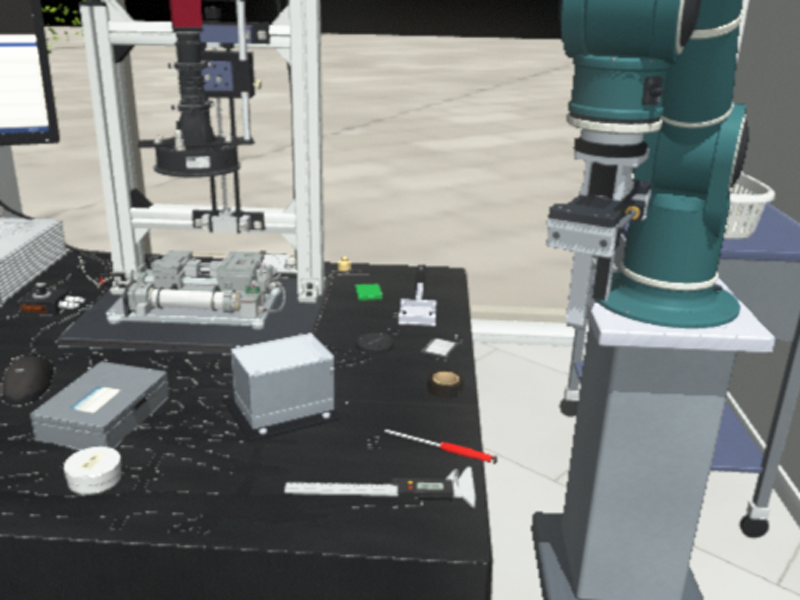

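Top view (800x600 scale): carrier at about (450,350), with the nose left and the handle at (540,352). The target is at (368,373), the green look-alike at (507,295), the lens cap at (375,310) and the tape roll at (296,377). The enclosure is at (245,238), its dark mouth end near (268,272). The side view agrees. Next, enlarged crops.

```bash
python3 - <<'E'
from h import *
import pickle
s=pickle.load(open('top.pkl','rb'));im=s['img']
a=cv2.resize(im[115:190,120:195],(600,600),interpolation=cv2.INTER_CUBIC) # x8
cv2.imwrite('pics/enc.png',a[:,:,::-1])
b=cv2.resize(im[205:255,220:360],(0,0),fx=5.7,fy=5.7,interpolation=cv2.INTER_CUBIC)
b=cv2.resize(im[205:255,220:360],(784,280),interpolation=cv2.INTER_CUBIC) #5.6
cv2.imwrite('pics/car.png',b[:,:,::-1])
E
```

```text
(no output)
```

View pics/enc.png

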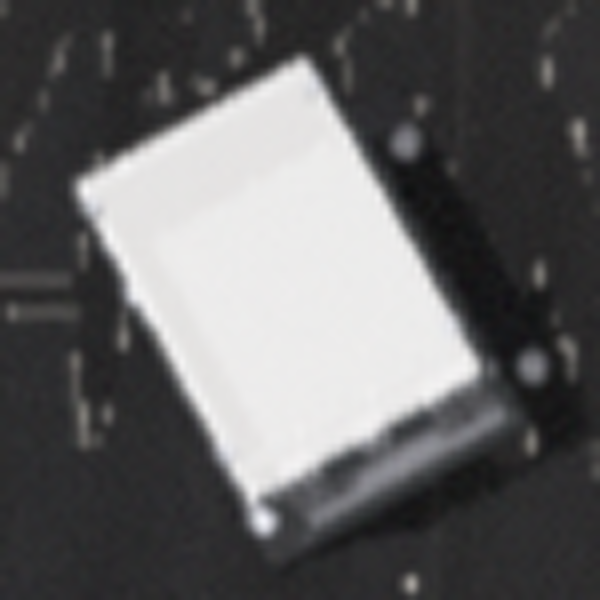

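View pics/car.png

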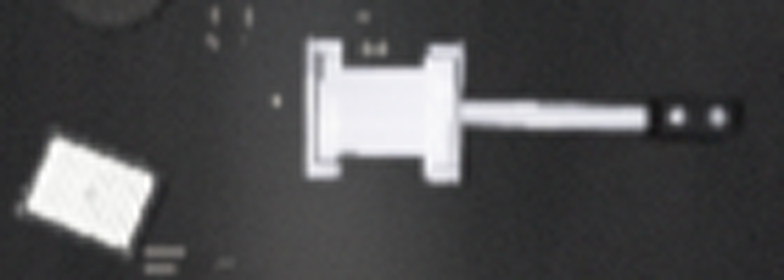

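Enclosure roof corners in the crop are (78,185), (303,57), (485,370) and (258,500), with the dark mouth face at the bottom right. Target corners: (57,135), (157,178), (130,250), (25,207). The handle block spans x 652–742 at y≈117, and the pan is at (307–462, 38–182).

```bash
python3 - <<'E'
from h import *
import pickle
np.set_printoptions(precision=4,suppress=True)
s=pickle.load(open('top.pkl','rb'))
print('cam',-np.array(s['R']).T@s['t'])
E=lambda p,z:ray(s,120+(p[0]+.5)/8-.5,115+(p[1]+.5)/8-.5,z)
C=lambda p,z:ray(s,220+(p[0]+.5)/5.6-.5,205+(p[1]+.5)/5.6-.5,z)
c=[E(p,.089) for p in[(78,185),(303,57),(485,370),(258,500)]]
print('roof',np.array(c)[:,:2]);print([np.linalg.norm(c[i]-c[(i+1)%4]) for i in range(4)])
ax=(c[0]+c[1]-c[2]-c[3])/2;ax/=np.linalg.norm(ax);print('yaw',np.arctan2(ax[1],ax[0]),'front mid',(c[2]+c[3])/2,'back mid',(c[0]+c[1])/2)
t=[C(p,.009) for p in[(57,135),(157,178),(130,250),(25,207)]]
print('tgt',np.mean(t,0),[np.linalg.norm(t[i]-t[(i+1)%4]) for i in range(4)], 'long dir',[np.arctan2(*(t[1]-t[0])[1::-1]),np.arctan2(*(t[2]-t[3])[1::-1])])
p=[C(q,.017) for q in[(307,38),(462,42),(462,183),(307,178)]]
print('pan',np.mean(p,0),[np.linalg.norm(p[i]-p[(i+1)%4]) for i in range(4)])
h=[C(q,.042) for q in[(652,117),(742,119)]];print('blk',h)
pc=np.mean(p,0);hc=np.mean(h,0);d=pc-hc;print('yaw',np.arctan2(d[1],d[0]),np.linalg.norm(d[:2]))
for n,q in[('cap',(375,310)),('tape',(296,377)),('green',(507,295))]:print(n,ray(s,q[0]*.64,q[1]*.64,.012))
# front face lower strip
for q in[(280,560),(525,420)]:print(E(q,.0),E(q,.031))
E
```

```text
cam [0.4168 0.2169 0.9928]
roof [[0.6751 0.5346]
 [0.7176 0.4666]
 [0.6183 0.4051]
 [0.5764 0.473 ]]
[np.float64(0.0801465652436403), np.float64(0.1168310627143174), np.float64(0.07979415236500799), np.float64(0.11634148025185856)]
yaw 0.5563655036067475 front mid [0.5973 0.439  0.089 ] back mid [0.6963 0.5006 0.089 ]
tgt [0.43   0.2664 0.009 ] [np.float64(0.05100823538165083), np.float64(0.035518502285001134), np.float64(0.05291552946972253), np.float64(0.03649746789436544)] long dir [np.float64(-1.9573387134640772), np.float64(-1.9381908040789044)]
pan [0.4703 0.1309 0.017 ] [np.float64(0.07252476769433704), np.float64(0.06550207667544816), np.float64(0.07185984072166113), np.float64(0.06506185924079141)]
blk [array([0.4678, 0.0117, 0.042 ]), array([ 0.4675, -0.0291,  0.042 ])]
yaw 1.5517484166815 0.13958152358677306
cap [0.5366 0.2584 0.012 ]
tape [0.422  0.3875 0.012 ]
green [0.5661 0.0346 0.012 ]
[0.5717 0.4897 0.    ] [0.5669 0.4811 0.031 ]
[0.6211 0.4093 0.    ] [0.6147 0.4033 0.031 ]
```

```bash
cat >> h.py <<'E'
np.set_printoptions(precision=4,suppress=True)
def go(x,y,z,a,st=None):
    "shift (mm) and turn for TCP to x,y,z with tool x at world angle a (mod pi not applied)"
    st=st or r.read_state();R=np.array(st['ee_rot']);d=R.T@(np.array([x,y,z])-st['ee_pos'])*1000
    t=np.arctan2(R[1,0],R[0,0])-a;t=(t+np.pi)%(2*np.pi)-np.pi
    print('t',st['time_s'],'pos',st['ee_pos'],'ang',np.arctan2(R[1,0],R[0,0]),'shift',d.round(1),'turn',round(t,3))
E
python3 -c "
from h import *
go(.43,.2664,.25,1.195)
print(np.array(r.snapshot('wrist')['tool_from_camera']))"
```

```text
t 0.1 pos [0.2683 0.5642 0.3021] ang 2.6977987444762697 shift [-273.9 -199.5   52.3] turn 1.503
[[ 0.0005 -0.9645 -0.2639  0.0782]
 [ 1.      0.0006 -0.0005 -0.0008]
 [ 0.0006 -0.2639  0.9645 -0.0821]
 [ 0.      0.      0.      1.    ]]
```

Call:
servo_tool(
  targets=[
    [1,-28,-20,5,0.14],
    [1,-56,-40,10,0.28],
    [1,-84,-60,15,0.42],
    [1,-112,-80,20,0.56],
    [1,-140,-100,25,0.7],
    [1,-168,-120,30,0.84],
    [1,-196,-140,36,0.98],
    [1,-224,-160,41,1.12],
    [1,-248,-180,46,1.26],
    [1,-274,-199.5,52,1.4],
    [1,-274,-199.5,52,1.503],
    [1,-274,-199.5,52,1.503],
  ],
)

```text
time_s: 1.35
ee_pos: [0.4303, 0.266, 0.2505]
ee_rot: [[0.37, 0.929, -0.0], [0.929, -0.37, -0.0], [-0.001, -0.0, -1.0]]
wrist_force: [-0.9, 1.1, 0.6]
grip_width: 0.0939
gripper_force: 0.0
```

```bash
python3 - <<'E'
from h import *
import pickle
go(.43,.2664,.25,1.195)
st=r.read_state();s=r.snapshot('wrist');pickle.dump((s,st),open('w1.pkl','wb'));print(s['fx'],proj(s,[.43,.2664,.009],st))
s['img']=cv2.resize(s['img'],(800,600),interpolation=cv2.INTER_CUBIC);save(s,'w1.png')
E
```

```text
t 1.35 pos [0.4303 0.266  0.2505] ang 1.1915433610181205 shift [ 0.2 -0.4  0.5] turn -0.003
301.434313082466 [248.506  185.8582]
```

View pics/w1.png

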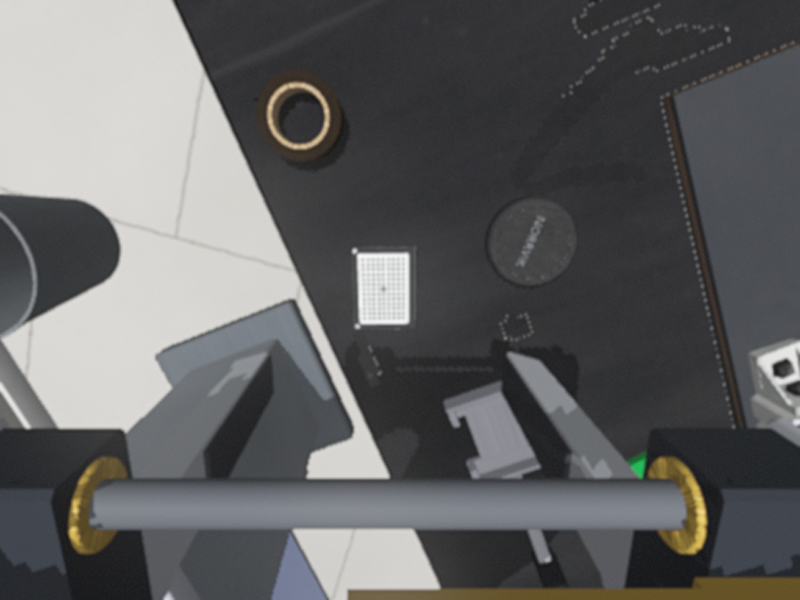

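The wrist view shows the target centred at about (384,288) in the 800 scale, its edges aligned with the tool to within about 0.03 rad. There is floor near the table's edge, but the target is well on the table.

```bash
python3 - <<'E'
from h import *
import pickle
s,st=pickle.load(open('w1.pkl','rb'))
W=lambda u,v,z:ray(s,(u+.5)*.64-.5,(v+.5)*.64-.5,z,st)
c=W(384,288,.009);print(c)
q=[W(*p,.009) for p in[(351,248),(414,246),(415,327),(355,329)]]
for i in range(4):
  d=q[(i+1)%4]-q[i];print(np.linalg.norm(d),np.arctan2(d[1],d[0]))
print(np.mean(q,0), 'cap',W(533,242,.012))
go(c[0],c[1],.1,1.195)
E
```

```text
[0.4277 0.2694 0.009 ]
0.04336125579722711 -0.34691335602061346
0.058406999417316766 -1.9220569863293846
0.04327795244260505 2.7979895169204445
0.05854995463258378 1.2209731148930856
[0.4274 0.2692 0.009 ] cap [0.534  0.2623 0.012 ]
t 1.4 pos [0.43   0.2668 0.2506] ang 1.1972272889083935 shift [  1.6  -3.  150.6] turn 0.002
```

Call:
servo_tool(
  targets=[
    [1,1.5,-3,30,-0.023],
    [1,1.5,-3,70,-0.023],
    [1,1.5,-3,105,-0.023],
    [1,1.5,-3,130,-0.023],
    [1,1.5,-3,144,-0.023],
    [1,1.5,-3,151,-0.023],
    [1,1.5,-3,151,-0.023],
    [0.3,1.5,-3,151,-0.023],
    [0.3,1.5,-3,151,-0.023],
    [0.3,1.5,-3,151,-0.023],
    [0.3,1.5,-3,151,-0.023],
    [0.3,1.5,-3,151,-0.023],
  ],
  newtons=15,
)

```text
time_s: 2.6
ee_pos: [0.428, 0.2692, 0.0999]
ee_rot: [[0.346, 0.938, 0.0], [0.938, -0.346, 0.0], [0.0, 0.0, -1.0]]
wrist_force: [-0.5, 0.5, -0.2]
grip_width: 0.0569
gripper_force: 0.0
```

Call:
servo_tool(
  targets=[
    [0.3,0,0,0,0],
    [0.3,0,0,0,0],
    [0.3,0,0,0,0],
    [0.3,0,0,0,0],
    [0.3,0,0,-20,0],
    [0.3,0,0,-60,0],
    [0.3,0,0,-100,0],
    [0.3,0,0,-130,0],
    [0.3,0,0,-150,0],
    [0.3,0,0,-150,0],
  ],
)

```text
time_s: 3.6
ee_pos: [0.4286, 0.2696, 0.252]
ee_rot: [[0.346, 0.938, 0.003], [0.938, -0.346, 0.003], [0.004, 0.002, -1.0]]
wrist_force: [0.2, -0.1, -1.2]
grip_width: 0.0448
gripper_force: 15.0
```

```bash
python3 -c "
from h import *
go(.469,.05,.25,1.552);print(r.read_state()['grip_width'])"
```

```text
t 3.6 pos [0.4286 0.2696 0.252 ] ang 1.2177889154988637 shift [-192.1  113.8    1.5] turn -0.334
0.04476909400239116
```

Call:
servo_tool(
  targets=[
    [0.3,-15,10,0,-0.03],
    [0.3,-45,27,0,-0.08],
    [0.3,-75,45,0,-0.14],
    [0.3,-105,62,0,-0.2],
    [0.3,-135,80,0,-0.26],
    [0.3,-165,98,1,-0.31],
    [0.3,-185,110,1,-0.334],
    [0.3,-192,114,1,-0.334],
    [0.3,-192,114,1,-0.334],
    [0.3,-192,114,1,-0.334],
  ],
)

```text
time_s: 4.6
ee_pos: [0.4682, 0.0506, 0.2482]
ee_rot: [[0.019, 1.0, -0.001], [1.0, -0.019, -0.0], [-0.0, -0.001, -1.0]]
wrist_force: [1.1, 0.1, -0.2]
grip_width: 0.0446
gripper_force: 15.0
```

```bash
python3 - <<'E'
from h import *
import pickle
st=r.read_state();s=r.snapshot('wrist');pickle.dump((s,st),open('w2.pkl','wb'));print(proj(s,[.468,.134,.017],st)/.64)
s['img']=cv2.resize(s['img'],(800,600),interpolation=cv2.INTER_CUBIC);save(s,'w2.png')
E
```

```text
[386.9375 168.0829]
```

View pics/w2.png

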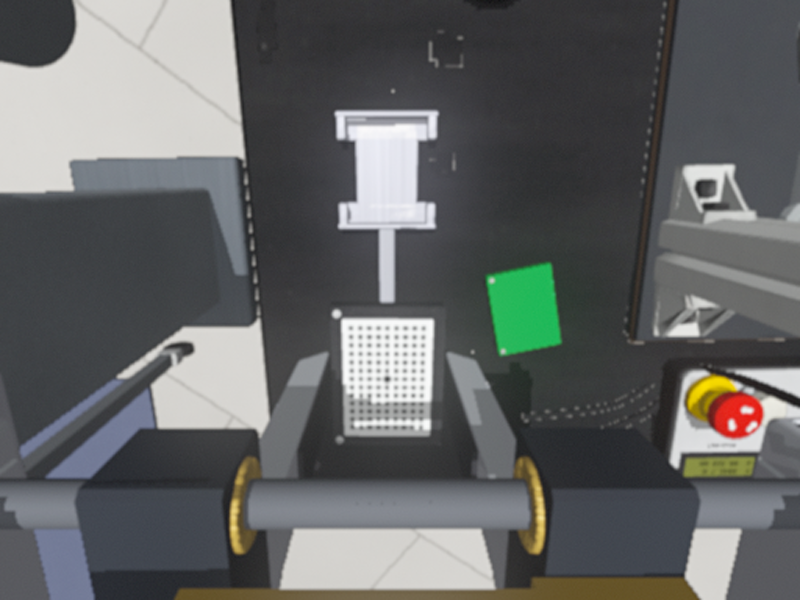

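The held target's centre cross is at (388,379), its front edge at y≈305. The pan's outer top corners are at (336,112), (438,111), (435,229) and (339,229), and the stem enters at (387,229–302).

```bash
python3 - <<'E'
from h import *
import pickle
s,st=pickle.load(open('w2.pkl','rb'))
W=lambda u,v,z:ray(s,(u+.5)*.64-.5,(v+.5)*.64-.5,z,st)
zt=st['ee_pos'][2]-.0909
c=W(388,379,zt);f=W(387,305,zt);a=W(336,314,zt);b=W(340,440,zt);print('tgt',c,'front',f,np.linalg.norm(f-c),'ang',np.arctan2(*(a-b)[1::-1]), 'mid len',np.linalg.norm(a-b),(f+W(387,446,zt))/2)
p=[W(*q,.017) for q in[(336,112),(438,111),(435,229),(339,229)]]
print('pan',np.mean(p,0),[np.linalg.norm(p[i]-p[(i+1)%4]) for i in range(4)])
fr=(p[0]+p[1])/2;re=(p[2]+p[3])/2;print(fr,re,'yaw',np.arctan2(*(fr-re)[1::-1]),[W(387,231,.013),W(387,300,.013)])
print('tcp',st['ee_pos'])
d=np.mean(p,0)-c; print('delta',d); x,y=st['ee_pos'][:2]+d[:2]
go(x,y,.16,1.552)
E
```

```text
tgt [0.467  0.0508 0.1573] front [0.4671 0.0812 0.1573] 0.0304278463883913 ang 1.5544533776235163 mid len 0.054094646597578365 [0.4666 0.051  0.1573]
pan [0.4678 0.1317 0.017 ] [np.float64(0.06311792753333015), np.float64(0.07233159937780967), np.float64(0.06329360996530285), np.float64(0.07177802649924477)]
[0.4685 0.1677 0.017 ] [0.4672 0.0957 0.017 ] yaw 1.5527389696457015 [array([0.4671, 0.094 , 0.013 ]), array([0.4663, 0.0464, 0.013 ])]
tcp [0.4682 0.0506 0.2482]
delta [ 0.0008  0.0809 -0.1403]
t 4.65 pos [0.4683 0.0508 0.2483] ang 1.552971614805226 shift [80.7 -0.6 88.3] turn 0.001
```

Call:
servo_tool(
  targets=[
    [0.3,25,-0.2,0,0],
    [0.3,55,-0.4,10,0],
    [0.3,75,-0.6,40,0],
    [0.3,81,-0.7,80,0],
    [0.3,81,-0.7,110,0],
    [0.3,81,-0.7,122,0],
    [0.3,81,-0.7,128,0],
    [0.3,81,-0.7,128,0],
    [0.3,81,-0.7,128,0],
  ],
)

```text
time_s: 5.55
ee_pos: [0.4699, 0.1307, 0.1218]
ee_rot: [[0.019, 1.0, 0.001], [1.0, -0.019, 0.001], [0.001, 0.001, -1.0]]
wrist_force: [-0.4, -0.9, 0.3]
grip_width: 0.0446
gripper_force: 15.0
```

```bash
python3 - <<'E'
from h import *
import pickle
st=r.read_state();s=r.snapshot('wrist');pickle.dump((s,st),open('w3.pkl','wb'));print(st['ee_pos'],proj(s,[.4678,.1317,.017],st)/.64)
s['img']=cv2.resize(s['img'][150:330,150:350],(800,720)[:2],interpolation=cv2.INTER_CUBIC)[:600];save(s,'w3.png')
E
```

```text
[0.4699 0.1307 0.1218] [385.1711 363.9351]
```

View pics/w3.png

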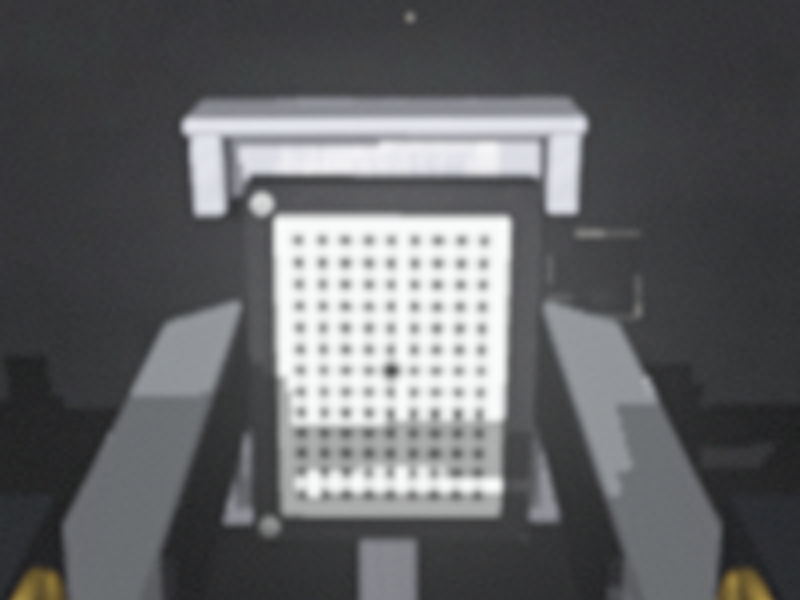

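Close view: the nose wall's top corners are at about (184,119) and (587,119). The target's cross is at (391,371), with its front edge at y≈178 and side edges at x 246/541.

```bash
python3 - <<'E'
from h import *
import pickle
s,st=pickle.load(open('w3.pkl','rb'))
W=lambda u,v,z:ray(s,(u+.5)/4+149.5,(v+.5)/4+149.5,z,st)
zt=st['ee_pos'][2]-.0909
c=W(391,371,zt);a=W(246,180,zt);b=W(541,178,zt);p=W(184,119,.017);q=W(587,119,.017);l=W(190,213,.017);m=W(582,213,.017)
print('tgt',c,'front mid',(a+b)/2,np.linalg.norm(a-b));print('nose',(p+q)/2,np.linalg.norm(p-q),'lip',(l+m)/2,np.linalg.norm(l-m))
go(*st['ee_pos'][:2],.105,1.5527)
E
```

```text
tgt [0.4684 0.131  0.0309] front mid [0.4693 0.1618 0.0309] 0.0437916732952899
nose [0.4682 0.168  0.017 ] 0.0637575688078968 lip [0.468  0.1525 0.017 ] 0.0633482120650974
t 5.6 pos [0.4699 0.1307 0.1219] ang 1.5516600631473245 shift [-0.  -0.  16.9] turn -0.001
```

Call:
servo_tool(
  targets=[
    [0.3,1,-1.2,0,0],
    [0.3,1,-1.2,4,0],
    [0.3,1,-1.2,8,0],
    [0.3,1,-1.2,12,0],
    [0.3,1,-1.2,16,0],
    [0.3,1,-1.2,16,0],
    [0.3,1,-1.2,16,0],
  ],
)

```text
time_s: 6.3
ee_pos: [0.4681, 0.1314, 0.1044]
ee_rot: [[0.019, 1.0, -0.0], [1.0, -0.019, -0.0], [-0.0, -0.0, -1.0]]
wrist_force: [-0.7, 0.3, -0.3]
grip_width: 0.0448
gripper_force: 15.0
```

Call:
servo_tool(
  targets=[
    [0.6,0,0,0,0],
    [0.6,0,0,0,0],
    [0.7,0,0,0,0],
    [0.7,0,0,0,0],
    [0.7,0,0,-15,0],
    [0.7,0,0,-50,0],
    [0.7,-20,0,-90,0],
    [0.7,-40,0,-130,0],
    [0.7,-65,0,-145,0],
    [0.7,-80,0,-145,0],
    [0.7,-80,0,-145,0],
    [0.7,-80,0,-145,0],
  ],
)

```text
time_s: 7.5
ee_pos: [0.4665, 0.0519, 0.2495]
ee_rot: [[0.019, 1.0, -0.0], [1.0, -0.019, 0.0], [0.0, -0.0, -1.0]]
wrist_force: [-0.5, 0.6, -0.3]
grip_width: 0.0657
gripper_force: 0.0
```

```bash
python3 - <<'E'
from h import *
import pickle
st=r.read_state();s=r.snapshot('wrist');pickle.dump((s,st),open('w4.pkl','wb'));print(st['ee_pos'])
s['img']=cv2.resize(s['img'],(800,600),interpolation=cv2.INTER_CUBIC);save(s,'w4.png')
E
```

```text
[0.4665 0.0519 0.2495]
```

View pics/w4.png

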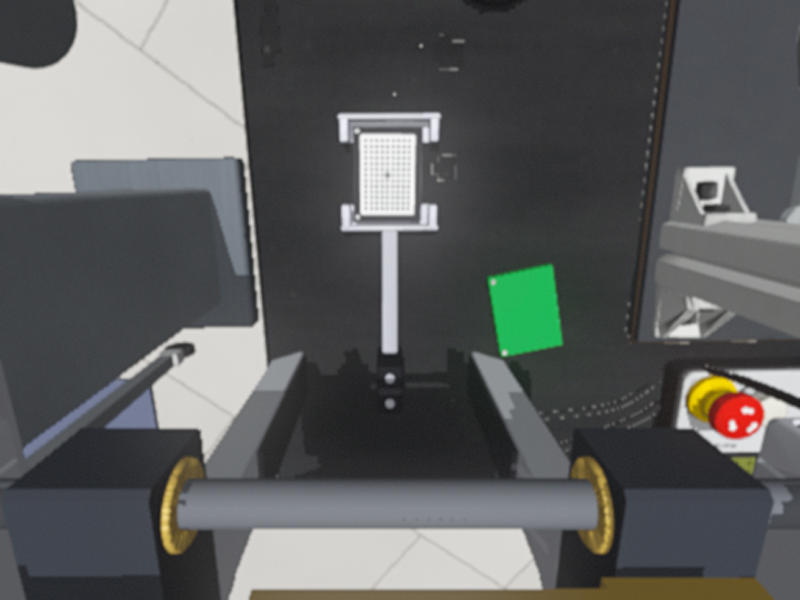

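The target lies centred in the pocket, cross at (388,174). The handle dots are at (389,379) and (390,404), and the pan corners at (338,114), (440,114), (437,230), (341,230).

```bash
python3 - <<'E'
from h import *
import pickle
s,st=pickle.load(open('w4.pkl','rb'))
W=lambda u,v,z:ray(s,(u+.5)*.64-.5,(v+.5)*.64-.5,z,st)
p=np.mean([W(*q,.017) for q in[(338,114),(440,114),(437,230),(341,230)]],0)
h=(W(389,379,.042)+W(390,404,.042))/2
print(p,h,W(389,379,.042),'front',W(390,350,.042));d=p-h;print(np.arctan2(d[1],d[0]),np.linalg.norm(d[:2]))
g=p-.14*np.array([np.cos(1.552),np.sin(1.552),0]);print(g)
go(g[0],g[1],.106,1.552)
E
```

```text
[0.4675 0.132  0.017 ] [ 0.4653 -0.0086  0.042 ] [0.4651 0.0006 0.042 ] front [0.4661 0.0211 0.042 ]
1.5550722873653842 0.14059889280388965
[ 0.4649 -0.008   0.017 ]
t 7.55 pos [0.4665 0.0523 0.2494] ang 1.5523881239263777 shift [-60.3  -0.5 143.4] turn 0.0
```

Call:
servo_tool(
  targets=[
    [0.7,-30,-0.3,0,0],
    [0.7,-58,-0.5,20,0],
    [0.7,-60,-0.5,60,0],
    [0.7,-60,-0.5,100,0],
    [0.7,-60,-0.5,130,0],
    [0.7,-60,-0.5,143,0],
    [0.7,-60,-0.5,143,0],
    [0.1,-60,-0.5,143,0],
    [0.1,-60,-0.5,143,0],
    [0.1,-60,-0.5,143,0],
    [0.1,-60,-0.5,143,0],
    [0.1,-60,-0.5,143,0],
  ],
  newtons=55,
)

```text
time_s: 8.75
ee_pos: [0.4652, -0.0083, 0.1071]
ee_rot: [[0.019, 1.0, 0.001], [1.0, -0.019, 0.0], [0.0, 0.001, -1.0]]
wrist_force: [0.3, -0.3, -0.7]
grip_width: 0.0291
gripper_force: 0.0
```

Call:
servo_tool(
  targets=[
    [0.1,0,0,0,0],
    [0.1,0,0,0,0],
    [0.1,0,0,0,0],
    [0.1,0,0,0,0],
    [0.1,0,0,-3,0],
    [0.1,0,0,-8,0],
    [0.1,0,0,-16,0],
    [0.1,0,0,-26,0],
    [0.1,0,0,-40,0],
    [0.1,0,0,-50,0],
    [0.1,0,0,-55,0],
    [0.1,0,0,-55,0],
  ],
)

```text
time_s: 9.95
ee_pos: [0.4653, -0.0083, 0.1624]
ee_rot: [[0.019, 1.0, 0.001], [1.0, -0.019, 0.0], [0.0, 0.001, -1.0]]
wrist_force: [-0.3, -0.3, -1.3]
grip_width: 0.0182
gripper_force: 55.0
```

```bash
python3 - <<'E'
from h import *
import pickle
st=r.read_state();s=r.snapshot('wrist');pickle.dump((s,st),open('w5.pkl','wb'));pickle.dump(r.snapshot('side'),open('s5.pkl','wb'))
# enclosure frame from top: seat (0.6584,.477) yaw .556 ; handle 60 mm before mouth contact
a=.5564;sx,sy=.6584,.477
D=.27
go(sx-D*np.cos(a),sy-D*np.sin(a),.16,a)
a_=s['img'];b_=pickle.load(open('s5.pkl','rb'))['img'][150:342,200:456]
cv2.imwrite('pics/w5.png',np.vstack([cv2.resize(a_[:192],(800,300)),cv2.resize(b_,(400,300))[:, :].repeat(2,axis=1)])[:,:,::-1])
E
```

```text
t 10.05 pos [ 0.4649 -0.0083  0.1615] ang 1.5519987194910536 shift [342.  -42.2   1.5] turn 0.996
```

View pics/w5.png

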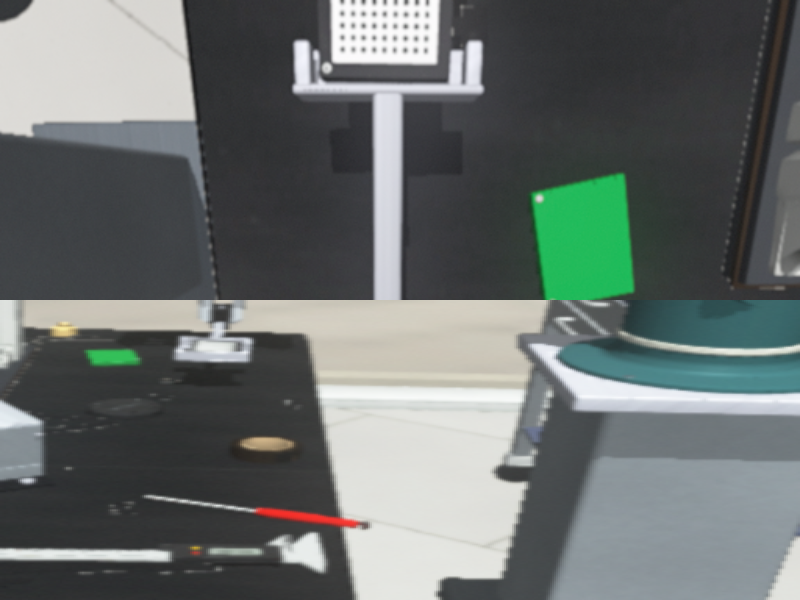

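The carrier is lifted and looks level, with the target in place. The pan's rear top edge is at y≈86, x 294–483. I'll check the pitch numerically.

```bash
python3 - <<'E'
from h import *
import pickle
s,st=pickle.load(open('w5.pkl','rb'))
R=st['ee_rot'];P=st['ee_pos']
for pit in(0,.03,.06):
  for x,y,z in[(104,32,-11),(104,-32,-11),(104,5,-11.7),(104,32,-28)]:
    xx=x*np.cos(pit)+z*np.sin(pit);zz=z*np.cos(pit)-x*np.sin(pit)   # nose-down pit, rel grasp
    print(pit,(x,y,z),proj(s,P+R@np.array([xx,y,78-zz])/1000,st)/.64)
E
```

```text
0 (104, 32, -11) [487.176   94.5819]
0 (104, -32, -11) [296.1543  94.51  ]
0 (104, 5, -11.7) [406.4939  94.9111]
0 (104, 32, -28) [477.7637 102.5242]
0.03 (104, 32, -11) [485.2463  97.3533]
0.03 (104, -32, -11) [297.9086  97.2821]
0.03 (104, 5, -11.7) [406.1214  97.7305]
0.03 (104, 32, -28) [476.1123 106.3576]
0.06 (104, 32, -11) [483.3822 100.3036]
0.06 (104, -32, -11) [299.603 100.233]
0.06 (104, 5, -11.7) [405.7614 100.7255]
0.06 (104, 32, -28) [474.5209 110.3038]
```

Call:
servo_tool(
  targets=[
    [0.1,4,-1,0,0.01],
    [0.1,14,-4,0,0.04],
    [0.1,28,-8,0,0.08],
    [0.1,44,-12,0,0.13],
    [0.1,60,-16,0,0.18],
    [0.1,76,-20,0,0.23],
    [0.1,92,-25,0,0.28],
    [0.1,108,-29,0,0.33],
    [0.1,124,-33,0,0.38],
    [0.1,138,-37,0,0.43],
    [0.1,150,-40,0,0.47],
    [0.1,157,-42,0,0.5],
  ],
)

```text
time_s: 11.25
ee_pos: [0.4254, 0.1505, 0.1612]
ee_rot: [[0.497, 0.868, -0.001], [0.868, -0.497, -0.0], [-0.001, -0.0, -1.0]]
wrist_force: [-0.8, -0.1, -0.1]
grip_width: 0.0173
gripper_force: 55.0
```

```bash
python3 -c "
from h import *
go(.3867,.308,.16,.5564)"
```

```text
t 11.25 pos [0.4254 0.1505 0.1612] ang 1.0507397988330227 shift [ 117.5 -111.9    1.2] turn 0.494
```

Call:
servo_tool(
  targets=[
    [0.1,4,-3,0,0.01],
    [0.1,11,-10,0,0.05],
    [0.1,21,-20,0,0.09],
    [0.1,33,-31,0,0.14],
    [0.1,46,-43,0,0.2],
    [0.1,60,-56,0,0.26],
    [0.1,74,-69,0,0.32],
    [0.1,88,-82,0,0.38],
    [0.1,100,-94,0,0.43],
    [0.1,110,-104,0,0.47],
    [0.1,116,-110,0,0.49],
    [0.1,117.5,-112,0,0.494],
  ],
)

```text
time_s: 12.45
ee_pos: [0.3866, 0.3077, 0.1613]
ee_rot: [[0.848, 0.53, -0.0], [0.53, -0.848, -0.001], [-0.001, 0.0, -1.0]]
wrist_force: [-0.7, 0.2, -1.2]
grip_width: 0.0177
gripper_force: 55.0
```

```bash
python3 - <<'E'
from h import *
import pickle
st=r.read_state();s=r.snapshot('wrist');pickle.dump((s,st),open('w6.pkl','wb'))
t=r.snapshot('top');pickle.dump(t,open('t6.pkl','wb'))
go(.3867,.308,.16,.5564)
cv2.imwrite('pics/w6.png',np.hstack([cv2.resize(s['img'][:230,130:430],(450,345),interpolation=cv2.INTER_CUBIC),cv2.resize(t['img'][110:225,115:225],(330,345),interpolation=cv2.INTER_CUBIC)])[:,:,::-1])
a=.5564;sx,sy=.6584,.477
A=np.array([[np.cos(a),-np.sin(a)],[np.sin(a),np.cos(a)]])
for n,x,y,z in[('roofF+',-72,41,89),('roofF-',-72,-41,89),('roofB+',44,41,89),('roofB-',44,-41,89),('sill+',-72,37,31),('sill-',-72,-37,31),('fl+',-72,59,6),('fl-',-72,-59,6)]:
    X=[*(A@[x/1000,y/1000]+[sx,sy]),z/1000];u=proj(s,X,st);v=proj(t,X)
    print(n,((u-[130,0])*1.5).round(),((v-[115,110])*3+[450,0]).round())
E
```

```text
t 12.55 pos [0.3869 0.3069 0.1614] ang 0.5585870444864252 shift [ 0.4 -1.1  1.4] turn 0.002
roofF+ [   1. -616.] [559. 202.]
roofF- [ 361. -614.] [647. 152.]
roofB+ [  -73. -1708.] [492.  84.]
roofB- [  442. -1705.] [579.  35.]
sill+ [  74. -339.] [582. 212.]
sill- [ 284. -338.] [656. 169.]
fl+ [  33. -272.] [567. 229.]
fl- [ 325. -271.] [682. 162.]
```

View pics/w6.png

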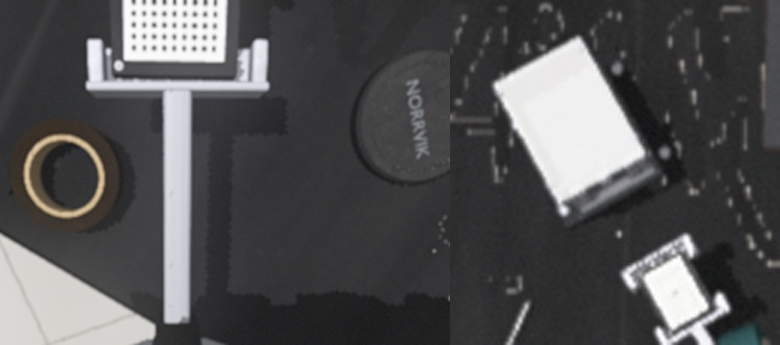

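The top panel shows the pan heading straight at the mouth. Its nose corners are at about (620,272) and (690,235), and the enclosure front edge runs (560,205)–(648,155). The view limit is used up, so from here I measure numerically.

```bash
python3 - <<'E'
from h import *
import pickle
t=pickle.load(open('t6.pkl','rb'));st=r.read_state()
g=cv2.cvtColor(t['img'],cv2.COLOR_RGB2GRAY)
k=6
b=cv2.resize(g,None,fx=k,fy=k,interpolation=cv2.INTER_CUBIC)
_,m=cv2.threshold(b,130,255,0)
n,lab,stt,cen=cv2.connectedComponentsWithStats(m)
for i in range(1,n):
  c=cen[i]/k
  if stt[i,4]>36*60 and 115<c[0]<225 and 110<c[1]<225:
    pts=np.argwhere(lab==i)[:,::-1].astype(np.float32)
    rc=cv2.boxPoints(cv2.minAreaRect(pts));z=.089 if c[1]<170 else .0555+.017
    w=np.array([ray(t,(u+.5)/k-.5,(v+.5)/k-.5,z) for u,v in rc])
    print('area',stt[i,4]/36,'cen',c,'px',(rc/k).round(1).tolist());print(w[:,:2],w.mean(0),[np.linalg.norm(w[j]-w[(j+1)%4]).round(4) for j in range(4)],[np.arctan2(*(w[(j+1)%4]-w[j])[1::-1]).round(3) for j in range(4)])
print('pan exp',st['ee_pos']+st['ee_rot']@[.14,0,.09])
R=st['ee_rot'];P=st['ee_pos']
# pan corners at hand pose, from wrist grasp assumption
for x,y in[(176,32),(176,-32),(104,32),(104,-32)]:
  print((x,y),((proj(t,P+R@np.array([x,y,89])/1000)-[115,110])*3+[450,0]).round(1))
E
```

```text
area 1589.8055555555557 cen [154.6849 150.2635] px [[127.80000305175781, 138.10000610351562], [158.5, 121.0999984741211], [183.10000610351562, 165.3000030517578], [152.39999389648438, 182.39999389648438]]
[[0.6749 0.5395]
 [0.7204 0.4652]
 [0.6081 0.3985]
 [0.5641 0.472 ]] [0.6419 0.4688 0.089 ] [np.float64(0.0871), np.float64(0.1306), np.float64(0.0856), np.float64(0.1297)] [np.float64(-1.022), np.float64(-2.606), np.float64(2.11), np.float64(0.547)]
area 583.0555555555555 cen [190.4861 207.7682] px [[171.1999969482422, 200.5], [194.10000610351562, 187.3000030517578], [213.0, 220.1999969482422], [190.10000610351562, 233.39999389648438]]
[[0.5222 0.4273]
 [0.5561 0.3719]
 [0.475  0.3222]
 [0.4419 0.3772]] [0.4988 0.3747 0.0725] [np.float64(0.065), np.float64(0.0951), np.float64(0.0642), np.float64(0.0946)] [np.float64(-1.022), np.float64(-2.592), np.float64(2.112), np.float64(0.558)]
pan exp [0.5056 0.381  0.0714]
(176, 32) [684.7 234.4]
(176, -32) [617.5 273.8]
(104, 32) [728.1 308.5]
(104, -32) [660.4 348.7]
```

```bash
cat > lat.py <<'E'
from h import *
from scipy.ndimage import map_coordinates
a=.5564;ex=np.array([np.cos(a),np.sin(a),0]);ey=np.array([-np.sin(a),np.cos(a),0]);S=np.array([.6584,.477,0])
def scan(t,x,z,y0,y1,axis='y',yc=0):
    "grey profile in seat frame (top-cam), mm; returns strongest rise and fall"
    g=cv2.cvtColor(t['img'],cv2.COLOR_RGB2GRAY).astype(float);ys=np.arange(y0,y1,.5)
    P=[proj(t,S+ex*(x if axis=='y' else q)/1000+ey*(q if axis=='y' else yc)/1000+[0,0,z]) for q in ys]
    P=np.array(P);v=map_coordinates(g,[P[:,1],P[:,0]],order=1);d=np.gradient(np.convolve(np.pad(v,2,'edge'),np.ones(5)/5,'valid'))
    return ys[d.argmax()],ys[d.argmin()],v
E
python3 - <<'E'
from lat import *
import pickle
t=pickle.load(open('t6.pkl','rb'))
print('roof y edges');[print(x,scan(t,x,.089,-60,60)[:2]) for x in range(-60,41,10)]
print('roof x edges');[print(y,scan(t,0,.089,-95,70,'x',y)[:2]) for y in(-30,-20,-10,0,10,20,30)]
print('pan y edges');[print(x,scan(t,x,.0725,-60,60)[:2]) for x in range(-215,-135,6)]
print('nose');[print(y,scan(t,0,.0725,-170,-110,'x',y)[:2]) for y in(-30,-25,-15,0,15,25)]
E
```

```text
roof y edges
-60 (np.float64(-39.0), np.float64(43.0))
-50 (np.float64(-39.5), np.float64(43.0))
-40 (np.float64(-39.0), np.float64(43.0))
-30 (np.float64(-40.5), np.float64(43.0))
-20 (np.float64(-40.0), np.float64(42.5))
-10 (np.float64(-41.0), np.float64(41.5))
0 (np.float64(-41.0), np.float64(42.5))
10 (np.float64(-41.0), np.float64(42.0))
20 (np.float64(-41.0), np.float64(42.0))
30 (np.float64(-40.5), np.float64(42.0))
40 (np.float64(-40.5), np.float64(42.0))
roof x edges
-30 (np.float64(-72.5), np.float64(45.5))
-20 (np.float64(-73.0), np.float64(45.5))
-10 (np.float64(-72.5), np.float64(45.0))
0 (np.float64(-73.0), np.float64(45.5))
10 (np.float64(-72.5), np.float64(45.5))
20 (np.float64(-73.0), np.float64(45.5))
30 (np.float64(-72.5), np.float64(45.0))
pan y edges
-215 (np.float64(-33.5), np.float64(29.0))
-209 (np.float64(-34.0), np.float64(29.0))
-203 (np.float64(-20.0), np.float64(28.5))
-197 (np.float64(-20.5), np.float64(16.5))
-191 (np.float64(-19.0), np.float64(16.0))
-185 (np.float64(-19.5), np.float64(16.5))
-179 (np.float64(-20.0), np.float64(17.0))
-173 (np.float64(-20.0), np.float64(16.5))
-167 (np.float64(-20.5), np.float64(16.0))
-161 (np.float64(-20.5), np.float64(16.0))
-155 (np.float64(-33.5), np.float64(29.5))
-149 (np.float64(-34.0), np.float64(29.0))
-143 (np.float64(-34.0), np.float64(29.0))
-137 (np.float64(16.5), np.float64(25.0))
nose
-30 (np.float64(-161.5), np.float64(-143.5))
-25 (np.float64(-155.0), np.float64(-143.0))
-15 (np.float64(-147.0), np.float64(-155.5))
0 (np.float64(-147.0), np.float64(-155.5))
15 (np.float64(-117.0), np.float64(-142.5))
25 (np.float64(-160.5), np.float64(-143.0))
```

Call:
servo_tool(
  targets=[
    [0.1,0,-2,2,0.005],
    [0.1,0,-5,7,0.01],
    [0.1,0,-7,13,0.015],
    [0.1,0,-7.8,17,0.015],
    [0.1,0,-7.8,18,0.015],
    [0.1,4,-7.8,18,0.015],
    [0.1,12,-7.8,18,0.015],
    [0.1,24,-7.8,18,0.015],
    [0.1,36,-7.8,18,0.015],
    [0.1,44,-7.8,18,0.015],
    [0.1,48,-7.8,18,0.015],
    [0.1,48,-7.8,18,0.015],
  ],
)

```text
time_s: 13.75
ee_pos: [0.424, 0.339, 0.1435]
ee_rot: [[0.856, 0.516, 0.0], [0.516, -0.856, -0.0], [-0.0, 0.0, -1.0]]
wrist_force: [0.0, -0.5, -1.5]
grip_width: 0.0178
gripper_force: 55.0
```

```bash
python3 - <<'E'
from lat import *
st=r.read_state();t=r.snapshot('top');w=r.snapshot('wrist')
d=st['ee_pos']-S;print(st['time_s'],st['ee_pos'],'seatframe(a=.5564) x,y',d@ex*1e3,d@ey*1e3,'ang',np.arctan2(st['ee_rot'][1,0],st['ee_rot'][0,0]),st['wrist_force'])
z=st['ee_pos'][2]-.1071+.017
for x in range(-166,-92,5):print(x,scan(t,x,z,-50,50)[:2])
print('nose',[scan(t,0,z,-115,-80,'x',y)[1] for y in(-25,-20,-10,0,10,20,25)])
print('flange/roof y',[scan(t,x,.089,-60,60)[:2] for x in(-60,-40)])
E
```

```text
13.75 [0.424  0.339  0.1435] seatframe(a=.5564) x,y -271.88766937948066 6.641718222069963 ang 0.542627517330915 [ 0.0197 -0.5244 -1.5326]
-166 (np.float64(-35.0), np.float64(-21.0))
-161 (np.float64(-28.0), np.float64(-20.5))
-156 (np.float64(-29.0), np.float64(34.5))
-151 (np.float64(-14.5), np.float64(22.0))
-146 (np.float64(-14.5), np.float64(22.0))
-141 (np.float64(-14.5), np.float64(21.0))
-136 (np.float64(-14.5), np.float64(21.0))
-131 (np.float64(-14.5), np.float64(21.0))
-126 (np.float64(-14.5), np.float64(21.0))
-121 (np.float64(-15.0), np.float64(21.0))
-116 (np.float64(-15.5), np.float64(21.0))
-111 (np.float64(-16.0), np.float64(21.0))
-106 (np.float64(-29.0), np.float64(33.5))
-101 (np.float64(-30.5), np.float64(33.5))
-96 (np.float64(-31.0), np.float64(33.5))
nose [np.float64(-95.0), np.float64(-94.0), np.float64(-93.5), np.float64(-107.0), np.float64(-93.0), np.float64(-93.0), np.float64(-93.0)]
flange/roof y [(np.float64(-39.0), np.float64(43.0)), (np.float64(-39.0), np.float64(43.0))]
```

Call:
servo_tool(
  targets=[
    [0.1,2,-1,0,0],
    [0.1,6,-1,0,0],
    [0.1,12,-1,0,0],
    [0.1,18,-1,0,0],
    [0.1,24,-1,0,0],
    [0.1,30,-1,0,0],
    [0.1,36,-1,0,0],
    [0.1,42,-1,0,0],
    [0.1,48,-1,0,0],
    [0.1,54,-1,0,0],
    [0.1,58,-1,0,0],
    [0.1,60,-1,0,0],
  ],
)

```text
time_s: 15.05
ee_pos: [0.4748, 0.3709, 0.1435]
ee_rot: [[0.856, 0.517, 0.0], [0.517, -0.856, -0.0], [-0.0, 0.0, -1.0]]
wrist_force: [-1.5, -1.2, -2.2]
grip_width: 0.0178
gripper_force: 55.0
```

Call:
servo_tool(
  targets=[
    [0.1,3,0,0,0],
    [0.1,8,0,0,0],
    [0.1,14,0,0,0],
    [0.1,20,0,0,0],
    [0.1,26,0,0,0],
    [0.1,31,0,0,0],
    [0.1,36,0,0,0],
    [0.1,40,0,0,0],
    [0.1,43,0,0,0],
    [0.1,45,0,0,0],
    [0.1,45,0,0,0],
    [0.1,45,0,0,0],
  ],
)

```text
time_s: 16.25
ee_pos: [0.5131, 0.3941, 0.1436]
ee_rot: [[0.856, 0.516, 0.0], [0.516, -0.856, 0.0], [0.0, 0.0, -1.0]]
wrist_force: [1.6, 0.9, -5.4]
grip_width: 0.0175
gripper_force: 55.0
```

```bash
python3 - <<'E'
from lat import *
st=r.read_state();t=r.snapshot('top');w=r.snapshot('wrist')
d=st['ee_pos']-S;print(st['time_s'],st['ee_pos'],'seatframe x,y',d@ex*1e3,d@ey*1e3,'ang',np.arctan2(st['ee_rot'][1,0],st['ee_rot'][0,0]),st['wrist_force'],st['moment'])
z=.036+.016
for x in(-110,-100,-90,-80):print(x,scan(t,x,z,-20,25)[:2])
# profile along the axis through roof
v=scan(t,0,.05,-120,45,'x',2)[2];print(v[::8].round())
E
```

```text
16.25 [0.5131 0.3941 0.1436] seatframe x,y -167.21093400453762 6.359473570623254 ang 0.5427346076600881 [ 1.5942  0.9226 -5.4155] [-0.0451  0.2375  0.0003]
-110 (np.float64(3.5), np.float64(-8.0))
-100 (np.float64(-14.0), np.float64(-9.0))
-90 (np.float64(-16.5), np.float64(-10.5))
-80 (np.float64(-18.5), np.float64(-13.0))
[ 38.  41.  47.  54.  72.  88. 100. 108. 111. 109. 107. 106. 102. 101.
 103. 101. 103. 101. 102. 102. 101. 102. 102. 102. 101. 101. 102. 101.
  95.  92. 157. 232. 241. 242. 241. 241. 240. 240. 237. 233. 233. 234.]
```

Call:
servo_tool(
  targets=[
    [0.1,2,0,0,0],
    [0.1,6,0,0,0],
    [0.1,10,0,0,0],
    [0.1,14,0,0,0],
    [0.1,18,0,0,0],
    [0.1,21,0,0,0],
    [0.1,23,0,0,0],
    [0.1,24,0,0,0],
    [0.1,24,0,0,0],
    [0.1,24,0,2,0],
    [0.1,24,0,4,0],
    [0.1,24,0,4,0],
  ],
)

```text
time_s: 17.55
ee_pos: [0.5334, 0.4064, 0.1393]
ee_rot: [[0.856, 0.517, -0.0], [0.517, -0.856, -0.0], [-0.001, 0.0, -1.0]]
wrist_force: [-0.8, -0.1, -2.8]
grip_width: 0.0181
gripper_force: 55.0
```

Call:
servo_tool(
  targets=[
    [0.1,0,0,1.5,0],
    [0.1,0,0,3,0],
    [0.1,0,0,4.5,0],
    [0.1,0,0,5.5,0],
    [0.1,0,0,6,0],
    [0.1,0,0,6,0],
    [0.1,0,0,6,0],
  ],
)

```text
time_s: 18.25
ee_pos: [0.5336, 0.4065, 0.1337]
ee_rot: [[0.856, 0.517, 0.0], [0.517, -0.856, -0.0], [0.0, 0.0, -1.0]]
wrist_force: [0.1, 0.8, -1.0]
grip_width: 0.0177
gripper_force: 55.0
```

```bash
python3 - <<'E'
from lat import *
import pickle
st=r.read_state();print(st['ee_pos'],st['wrist_force'],st['moment'],st['grip_width'])
w=r.snapshot('wrist');pickle.dump((w,st),open('w7.pkl','wb'))
g=cv2.cvtColor(w['img'],cv2.COLOR_RGB2GRAY)
print(g[0:330:10,160:352:8])
E
```

```text
[0.5336 0.4065 0.1337] [ 0.067   0.8278 -0.9624] [-0.0481  0.2428 -0.0178] 0.017740159361814903
[[206 206 205 213 214 215 202 223 216 201 203 220 225 223 214 218 201 214
  214 214 206 206 206 206]
 [206 206 206 212 214 214 202 224 219 208 209 221 224 220 209 214 203 214
  214 214 206 206 206 206]
 [207 206 206 211 214 215 202 226 226 225 225 225 226 225 223 210 204 215
  214 214 206 206 206 206]
 [206 206 206 208 222 214 203 225 222 213 216 223 226 222 218 208 205 214
  221 214 206 206 205 205]
 [206 206 206 207 222 211 207 210 214 213 217 216 219 219 220 204 211 211
  221 214 206 206 206 206]
 [206 206 206 205 221 209 200 201 201 200 201 201 202 202 201 202 216 210
  220 214 206 206 206 207]
 [206 205 206 206 209 210 211 211 211 211 215 218 214 211 212 211 212 211
  211 213 205 206 205 209]
 [207 206 206 205 219 220 219 220 220 220 217 218 216 220 220 220 220 220
  220 220 206 206 205 210]
 [205 205 206 205 219 220 220 219 219 220 216 219 216 220 220 220 219 220
  220 219 206 205 205 186]
 [209 206 206 206 220 220 219 219 220 220 216 218 216 220 221 220 221 220
  220 218 207 206 205
[... 1629 characters left out ...]
49  54  49  50  49 103 103 103  31  31  30  31  28 103 103 102  31
   30  26  30  30  30  29]
 [ 50  57  49  48  48  61 102 103  96  25  27  31  32  25 102 102 102  32
   29  33  29  30  30  28]
 [ 32  32  33  35  36  35  38 103  62  27  25 124  32  31  87 103  34  34
   34  35  30  30  33  32]
 [ 35  32  33  35  33  34  27 103  39  51  48  48  48  47  50 105  37  36
   35  34  30  34  32  30]
 [ 35  34  35  32  32  35  89 103  38  53  49  52  49  50  58  99 108  35
   34  32  35  34  27  28]
 [ 33  36  34  36  34  34 101  57  71  70  70  69  70  71  72  71 157  35
   34  35  35  34  31  28]
 [ 64  62  61  63  63  63  95  71 113 112 112 113 113 114 112  72 175  64
   59  41  40  37  38  38]]
```

Call:
servo_tool(
  targets=[
    [0.1,0,0,0.5,0],
    [0.1,0,0,1,0],
    [0.1,0,0,1.5,0],
    [0.1,0,0,1.5,0],
    [0.1,0,0,1.5,0],
  ],
)

```text
time_s: 18.8
ee_pos: [0.5336, 0.4064, 0.1322]
ee_rot: [[0.856, 0.517, 0.0], [0.517, -0.856, -0.0], [-0.0, 0.0, -1.0]]
wrist_force: [0.4, 0.2, -1.4]
grip_width: 0.018
gripper_force: 55.0
```

Call:
servo_tool(
  targets=[
    [0.1,0,0,0.7,0],
    [0.1,0,0,0.7,0],
    [0.5,0,0,0.7,0],
    [0.5,0,0,0.7,0],
    [0.5,0,0,0.7,0],
    [0.5,0,0,0.7,0],
    [0.5,0,0,0.7,0],
    [0.5,0,0,-10,0],
    [0.5,0,0,-30,0],
    [0.5,0,0,-60,0],
    [0.5,0,0,-90,0],
    [0.5,0,0,-90,0],
  ],
)

```text
time_s: 20.0
ee_pos: [0.535, 0.407, 0.227]
ee_rot: [[0.856, 0.516, 0.005], [0.516, -0.856, 0.004], [0.006, -0.001, -1.0]]
wrist_force: [0.2, -0.2, 0.7]
grip_width: 0.0467
gripper_force: 0.0
```

```bash
python3 - <<'E'
from lat import *
import pickle
st=r.read_state();print(st['ee_pos'],st['time_s'],st['wrist_force'],st['grip_width'])
w=r.snapshot('wrist');pickle.dump((w,st),open('w8.pkl','wb'));t=r.snapshot('top');pickle.dump(t,open('t8.pkl','wb'))
# block top dots via wrist: bright blobs near the expected handle
g=cv2.cvtColor(w['img'],cv2.COLOR_RGB2GRAY)
for x in(-9,9):
  X=np.array([.5336,.4064,.067])+np.array([.856,.517,0])*x/1000
  u=proj(w,X,st);c=g[int(u[1])-14:int(u[1])+14,int(u[0])-14:int(u[0])+14].astype(float);m=c>80
  yy,xx=np.argwhere(m).mean(0);print('dot exp',u,'seen',[int(u[0])-14+xx,int(u[1])-14+yy],m.sum())
# compare where grid/pan landmarks should be, seat coordinates via handle
e=np.array([.856,.517,0]);n=np.array([-.517,.856,0]);H=np.array([.5336,.4064,0])
for nm,x,y,z in[('pan nose top',176,0,.042),('pan rear top',104,0,.042),('rearL',104,32,.042),('rearR',104,-32,.042),('noseL',176,32,.042),('noseR',176,-32,.042),('tgt',140,0,.039),('stop',181,0,.04),('sill in',99,0,.031),('hinge',72,0,.071),('stem at block',18,0,.041)]:
  print(nm,proj(w,H+e*x/1000+n*y/1000+[0,0,z],st).round(1))
print(g[0:300:5,252])
E
```

```text
[0.535 0.407 0.227] 20.0 [ 0.2141 -0.1918  0.6888] 0.04665990463101162
dot exp [248.2371 220.3996] seen [np.float64(247.47619047619048), np.float64(221.0952380952381)] 42
dot exp [248.2446 200.0212] seen [np.float64(247.5), np.float64(200.5)] 52
pan nose top [248.3 -17.1]
pan rear top [248.2  82.2]
rearL [209.9  82.2]
rearR [286.6  82.2]
noseL [206.8 -17.1]
noseR [289.8 -17.2]
tgt [248.3  35.4]
stop [248.3 -23.5]
sill in [248.2  89.7]
hinge [248.3 122.4]
stem at block [248.2 182.8]
[204 227 225 224 225 224 225 225 226 226 225 225 224 223 224 205 223 220
 220 219 219 218 214 218 221 190 134 187 186 184 183 181 179 178 176 177
 176  49  34  50  66  32  29  30  35  27  26  29  33  32  40  50  53  52
  54  56  55  55  53  54]
```

Call:
servo_tool(
  targets=[
    [0.5,-10,0,-10,0],
    [0.5,-30,0,-30,0],
    [0.5,-60,0,-50,0],
    [0.5,-90,0,-70,0],
    [0.5,-120,0,-80,0],
    [0.5,-145,0,-80,0],
    [0.5,-150,0,-80,0],
    [0.5,-150,0,-80,0],
    [0.5,-150,0,-80,0],
  ],
)

```text
time_s: 21.0
ee_pos: [0.4054, 0.3293, 0.3021]
ee_rot: [[0.856, 0.517, 0.0], [0.517, -0.856, -0.0], [-0.0, 0.0, -1.0]]
wrist_force: [0.6, 0.0, -1.3]
grip_width: 0.0469
gripper_force: 0.0
```

```bash
python3 - <<'E'
from lat import *
import pickle
t0=pickle.load(open('top.pkl','rb'));t=r.snapshot('top');st=r.read_state();w=r.snapshot('wrist');pickle.dump((w,st),open('w9.pkl','wb'))
print(st['time_s'],st['ee_pos'],st['wrist_force'])
# flap-plane profile: down the front face at x=-68, z from 89 to 25, at several y; before/after
for y in(-28,-22,2,24,30):
  for tt in(t0,t):
    g=cv2.cvtColor(tt['img'],cv2.COLOR_RGB2GRAY).astype(float)
    P=np.array([proj(tt,S+ex*-.069+ey*(y+1.5)/1000+[0,0,z/1000]) for z in range(85,24,-5)]);print(y,map_coordinates(g,[P[:,1],P[:,0]],order=1).round().astype(int))
# interior through roof: along x at y=2 before/after, z=.042
for y in(2,-28,30):
  for tt in(t0,t): print('int',y,scan(tt,0,.042,-80,50,'x',y)[2][::6].round().astype(int))
E
```

```text
21.05 [0.4055 0.3292 0.3019] [-0.0871  0.0563  0.7807]
-28 [223 184 135 105  88  77  79  77  84  96 110 118 119]
-28 [228 192 141 109  93  84  84  81  88 101 116 125 126]
-22 [229 192 149 118  94  85  86  85  90  98 110 119 123]
-22 [233 198 154 122  98  89  91  91  94 103 115 124 126]
2 [224 193 161 134 110  95 103 116 128 136 140 137 125]
2 [230 200 168 140 115  97 102 112 121 127 130 135 146]
24 [216 181 138 115  96  88  85  86  91 102 114 117 113]
24 [223 188 144 121 101  92  88  88  94 106 119 122 118]
30 [204 174 133 104  86  85  86  90  97 106 115 118 115]
30 [211 181 138 107  90  89  91  95 102 110 120 122 118]
int 2 [ 48  78 123 140 125 102 106 147 216 238 235 233 236 236 235 236 236 236
 235 235 235 235 236 236 235 235 236 235 235 235 235 235 235 235 235 235
 236 235 233 229 227 228 227 227]
int 2 [236 208 148 130 118 101 109 151 222 241 240 239 242 243 243 238 231 240
 245 245 245 245 245 244 244 243 244 245 245 245 245 245 245 243 236 236
 238 241 241 236 233 233 233 233]
int -28 [ 53  80 117 112  88  84  94 148 223 240 236 235 235 235 235 236 236 236
 235 236 235 235 236 236 236 235 235 235 235 235 235 235 235 235 234 235
 235 235 236 231 228 227 228 227]
int -28 [ 55  84 124 118  92  88  99 154 229 244 241 240 239 237 240 242 243 243
 244 243 241 241 241 241 241 240 240 241 240 241 240 239 241 243 243 244
 244 244 243 237 234 234 233 234]
int 30 [ 47  72 112 116  95  94 101 144 216 238 235 234 236 235 236 236 235 236
 235 235 236 236 235 235 235 235 235 236 236 235 235 235 235 236 236 236
 236 235 234 231 228 227 228 228]
int 30 [ 48  77 116 121 101  97 107 149 223 243 240 239 239 238 240 243 244 244
 244 242 241 240 240 241 240 240 241 241 241 240 240 241 241 242 244 244
 244 245 242 237 234 234 234 233]
```

The front face matches the shut-flap picture from the start. Through the roof, the pan spans about -36 to +36 mm around the seat, so I'm handing it in.

```bash
python3 -c "
from h import *
print(r.close_job())"
```

```text
the job is handed in; nothing more can be done
None
```

I handed the job in at about 21 s of robot time: the target is in the pocket, the carrier is seated in the enclosure with its handle outside, and the flap is shut over the stem by camera measurement; no verdict was returned.

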